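Weigh the glass bowl on a hand-held hanging scale

ROBOT

A 6-joint arm with a two-finger parallel gripper is mounted at the origin on a cart in front of the work surface, level with it; the furniture and walls round the work are solid. World frame = base frame: x ahead of the robot, y to its left, z up, the work surface at z = 0. Lengths are in m, angles in rad, forces in N, time in s.
With the tool pointing down it reaches from about 0.425 to 0.95 m from the base axis. Payload 3.5 kg.
Tool frame: the origin (TCP) lies on the mounting face of the last link; the fingertips stand 173 mm ahead of it and the grasp point (between the pads) lies 155 mm ahead of it; z points along the fingers, x is the direction in which the jaws open and shut, and the axes are right-handed (so a half turn about z gives the same grasp; the last joint's range is limited). The gripper opens to 85 mm and grips with 20 to 120 N. Pads are 22 mm wide; open, the fingers measure 114 mm over their backs; the gripper's body (76 mm by 85 mm) begins 54 mm behind the grasp point. The pads swing forward as they close: fully open they stand 13 mm farther back than shut.
Start: joints at [1.004, 0.286, 1.577, -0, 1.279, -0.15], TCP at [0.273, 0.617, 0.405] pointing down, gripper open.
Joint ranges: [-2.77, 2.77], [-0.9, 2.22], [0.21, 2.48], [-1.53, 4.67], [0.24, 2.81], [-2.84, 2.84]. Speed limits (rad/s): [2.79, 2.79, 3.14, 3.14, 3.14, 3.14].

INTERFACE

Orientations are given as a unit quaternion [x, y, z, w].
In Python, from plant import get_state, read_camera, sign_off gives the robot as it stands.
- The arm moves only by the shell command python3 -m jog 'ROWS' [FORCE]. ROWS is JSON, a list of rows, each an object of numbers: "grip": the closure, from 0 (fully open) to 1 (shut); "x", "y", "z": the shift along the tool's x, y, z in mm; "rx", "ry", "rz": the turn, a rotation vector about the tool's x, y, z in degrees. A call has 1 to 8 rows; each row shifts and turns the commanded pose from where the row before left it, along the tool's axes as they then stand; what a row does not reach is not made up. A row lasts 1/12 s, in which the tool goes at most 41.7 mm and 7.16 degrees, less where a joint would pass 70% of its speed; a pose out of reach is approached as far as the arm can. A call with a gripper value outside its range is refused whole. The fingers move at their own pace and stop on an object; FORCE is the grip in N (left out, the last holds). Time passes only in rows, so rows that do not move let the fingers close. It gives the time, the measured TCP pose, the force and the opening at its end, in the units of the state.
- get_state(): the state, without advancing time (a new reading comes with each control period).
- read_camera(name): name is "side" or "top" or "wrist"; returns a dict with "frame" (384x512x3 uint8, red, green, blue), "intrinsics" (3x3 intrinsics, pixels), "R" (3x3) and "t" (3): a world point X has camera coordinates R X + t. Camera axes: x right, y down, z forward; pixel columns grow to the right and rows downward; lengths in m; the calibration is good to about 2 mm. The wrist camera is an equidistant fisheye: a pixel r from the principal point sees the ray r / f radians off the axis. A picture is of the moment at which its call begins. There is no depth.
- sign_off(): hands the job in, once; it reports no verdict.
The state is a dict: "time": time; "qpos": joint angles; "dq": joint speeds; "joint_efforts": joint torques, N m; "eef_pos": TCP position; "tcp_rot": TCP orientation; "contact_force": force on the tool from outside, world axes, zero at the start; "wrist_torque": the same for the moment, N m; "opening": opening from 0.0 (shut) to 1.0 (fully open).
Only numpy, scipy, OpenCV 4.12 (cv2) and the standard library are available. Lean on these libraries where they do the work, as an engineer would, in place of code of your own. Each camera call takes 0.05 s, during which the arm holds its last target.

TASK

Weigh the dark glass bowl with the hanging scale: take the scale by its blue grip out of its wooden stand, catch the middle of the bowl's wire handle in the scale's hook, and raise the bowl about 5 cm off its trivet so that it hangs level from the hook. Finish while still holding the scale up, with the bowl hanging still so that the weight could be read. Touch the bowl only with the scale, never with the hand, do not tip it over, and leave the trivet, the mug and the two jars where they are.

Things in the scene. Friction and masses are not known exactly. Their poses are not given: they have to be found in the camera images.
- scale: Loose hanging scale, 250 g, 150 mm tall, upright in its stand. Origin: lowest point of the hook, on the scale's vertical centre line; z up. From below: steel hook (z 0 to 62 mm), white body 36 x 56 x 38 mm (x, y, z; up to z 100 mm) with a green display on its -x face, steel neck 18 mm thick, blue grip (z 114 to 150 mm).
- grip (a point): Centre of the scale's blue grip block, 46 x 24 x 36 mm (x, y, z), 132 mm above the scale's origin on its centre line; axes as the scale's. Pinch it from above across its 24 mm, fingers closing along the scale's y; a grip of 60 N holds firmly.
- hook_seat (a point): Lowest point of the hook's inner curve, where a hung handle rests: 8 mm above the scale's origin, straight under the grip; axes as the scale's. Hook: 8 mm round wire in the scale's xz plane, back bulging to x = -27 mm, free tip at x = +24 mm, its top 18 mm above the seat. Its mouth opens to the scale's +x, 36 mm high between the tip and the body's underside.
- stand: Fixed light wood stand, base 90 x 100 mm, 89 mm tall, origin at the centre of its underside. The scale's body rests on two cheeks (tops 79 mm high; the hook hangs between them) inside 10 mm lips with 2 mm play: draw the scale straight up by 80 mm to clear it. Scale and stand have the same yaw at the start, their x within 0.45 rad of world +x.
- bowl: Dark glass bowl, about 0.46 kg (varies), 165 mm across, rim 71 mm high, origin at the centre of its underside, z up, standing on the trivet. A thin wire handle 5 mm thick, rigid and upright, arches over the bowl in the bowl's yz plane, from rim to rim (y = -80 to +80 mm), its top 135 mm above the origin. The bowl's x lies within 0.65 rad of world +x.
- bail_top (a point): Middle of the wire handle's top (centre of the wire), 132 mm above the bowl's origin and 61 mm above the rim; axes as the bowl's. To hook it from the robot's side, turn the scale's x along the bowl's x, bring the hook's seat about 33 mm below this point, move along +x until the seat is under it, then raise. The bowl swings freely on the hook; raise it slowly.
- trivet: Round black iron trivet under the bowl, loose, 151 mm across, top 15 mm above its origin (centre of its underside). To be left where it is. (Wall cabinets hang from z = 0.42 m, beyond about x = 0.62 m: keep the wrist clear of them, carrying things sideways near x = 0.47 m.)
- mug: Striped mug, 78 x 116 x 101 mm, loose, origin at the centre of its underside; to be left alone.
- jam_jar: Jam jar with a yellow cap, 71 mm across, 110 mm tall, loose, origin at the centre of its underside; to be left alone.
- spice_jar: Spice jar with a red cap, 45 mm across, 106 mm tall, loose, origin at the centre of its underside; to be left alone.
Things that resemble listed ones, but are neither listed nor needed, are in the scene too. Leave any purple look-alike of the stand alone.

How it is judged:
On the way, in this order (a step that is already met when the one before it is completed fails the run):
1. the scale is lifted clear of its stand, the bowl still standing on the trivet (height (world z) of scale above 0.075 m and contact force between scale and stand below 0.2 N and contact force between the fingers and scale above 1 N and distance of bowl from where it was at the start of the episode below 0.02 m), for 0.2 s.
2. the middle of the bowl's handle lies in the scale's hook (x of bail_top in the frame of hook_seat between -0.012 and 0.012 m and y of bail_top in the frame of hook_seat between -0.02 and 0.02 m and z of bail_top in the frame of hook_seat between -0.01 and 0.012 m and contact force between the fingers and scale above 1 N), for 0.2 s.
At the end, for the whole second after the job is handed in: Scale held by the fingers; bowl hangs mid-handle in the hook (within 12 mm in x, 20 mm in y), 30 mm or more above the trivet, level within 0.15 rad (scale 0.2), nearly still (0.03 m/s, 0.3 rad/s), not touched by the hand; trivet, mug and jars within 30 mm of their start (all of step 2 and z of bowl in the frame of trivet above 0.045 m and angle between bowl's own z axis and vertical below 0.15 rad and angle between scale's own z axis and vertical below 0.2 rad and linear speed of each of bowl, scale below 0.03 m/s and angular speed of bowl below 0.3 rad/s and contact force between bowl and scale above 2.5 N and contact force between bowl and trivet below 0.1 N and contact force between bowl and the arm below 0.3 N and contact force between bowl and the fingers below 0.3 N and distance of each of trivet, mug, jam_jar, spice_jar from where it was at the start of the episode below 0.03 m); the arm keeps its last pose, push and grip.
It fails at once if the hand touches the bowl (contact force between any of the fingers, the arm and bowl above 1 N).
It fails at once if the bowl is tipped over (angle between bowl's own z axis and vertical above 0.6 rad).
It fails at once if the trivet, the mug or a jar is displaced by more than 30 mm (distance of any of trivet, mug, jam_jar, spice_jar from where it was at the start of the episode above 0.03 m).
It also fails if it takes over 72 s, if anything falls off the work surface, if the arm or the gripper's body presses on something with over 40 N, if the wrist force passes 120 N, or if a joint passes its speed limit or range.

## Working session

There is one attempt and no reset: what is moved stays moved. The work goes in short steps, Python scripts to look and compute and a shell command to move; the robot and the scene stay as the last step left them, time stands still between calls to the robot, and variables do not carry over. Pictures are saved under pics/ and viewed, and the job is handed in when it is done.

```bash
mkdir -p pics; ls; cat > h.py <<'E'
import numpy as np,cv2
from plant import get_state,read_camera,sign_off
def snap(n,fn):
    c=read_camera(n); cv2.imwrite('pics/'+fn+'.png',cv2.cvtColor(c['frame'],cv2.COLOR_RGB2BGR)); np.savez('pics/'+fn+'.npz',**c); return c
def load(fn): return dict(np.load('pics/'+fn+'.npz'))
def ray(c,u,v):
    K=c['intrinsics'];R=c['R'];t=c['t']
    d=R.T@np.array([(u-K[0,2])/K[0,0],(v-K[1,2])/K[1,1],1]);return -R.T@t,d
def onz(c,u,v,z):
    o,d=ray(c,u,v);return o+d*(z-o[2])/d[2]
def proj(c,X):
    p=c['R']@np.array(X)+c['t'];q=c['intrinsics']@p;return q[:2]/q[2]
def tri(c1,p1,c2,p2):
    o1,d1=ray(c1,*p1);o2,d2=ray(c2,*p2)
    s=np.linalg.lstsq(np.c_[d1,-d2],o2-o1,rcond=None)[0]
    a=o1+s[0]*d1;b=o2+s[1]*d2;return (a+b)/2,np.linalg.norm(a-b)
E
python3 - <<'E'
from h import *
for n in ['side','top','wrist']:
    c=snap(n,n+'0');print(n,c['intrinsics'],c['R'],c['t'])
print(get_state())
E
```

```text
pics
side [[451.01677377   0.         245.52958096]
 [  0.         451.01677377 192.81549523]
 [  0.           0.           1.        ]] [[-0.99968037 -0.01970764 -0.01583586]
 [ 0.00623821  0.41472459 -0.9099256 ]
 [ 0.02450001 -0.90973354 -0.41446909]] [0.52787557 0.16650404 1.2552927 ]
top [[436.01177715   0.         254.57350339]
 [  0.         436.01177715 194.30482456]
 [  0.           0.           1.        ]] [[ 0.01020637 -0.99986018 -0.01324554]
 [-0.99576527 -0.0089525  -0.09149523]
 [ 0.09136386  0.01412328 -0.99571742]] [-0.10745221  0.53100739  1.4794139 ]
wrist [[297.31863964   0.         254.34117481]
 [  0.         297.31863964 190.84362067]
 [  0.           0.           1.        ]] [[ 0.40410631  0.91470891 -0.00238747]
 [ 0.87879664 -0.3875139   0.27847702]
 [ 0.25380023 -0.11463242 -0.96043993]] [-0.67462863 -0.03661694  0.37985524]
{'time': 0.15, 'qpos': array([ 1.00400431e+00,  2.87007191e-01,  1.57782858e+00, -1.31688200e-05,
        1.27864130e+00, -1.49963384e-01]), 'dq': array([ 0.00070497, -0.0034677 , -0.0035826 , -0.00060734, -0.0005024 ,
        0.00026549]), 'joint_efforts': array([ 1.20674162e-03, -4.06601965e+01, -2.93139821e+01, -9.75532726e-05,
        3.93818002e-03,  1.65424478e-05]), 'eef_pos': array([0.2731289 , 0.61706202, 0.4036412 ]), 'tcp_rot': array([ 8.38110358e-01,  5.45499899e-01, -8.54990929e-04,  3.95963207e-04]), 'contact_force': array([ 0.22427625, -0.14313907, -0.22709732]), 'wrist_torque': array([-0.00898049, -0.0490139 , -0.03123958]), 'opening': 1.0001662727554843}
```

View pics/side0.png

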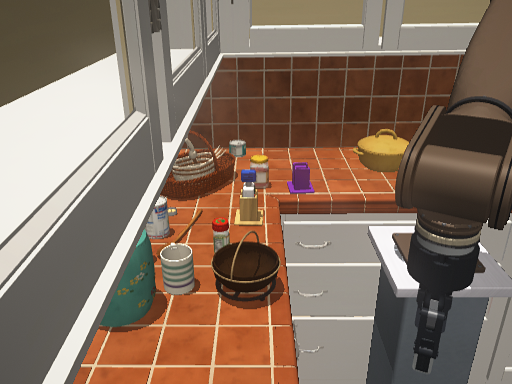

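View pics/top0.png

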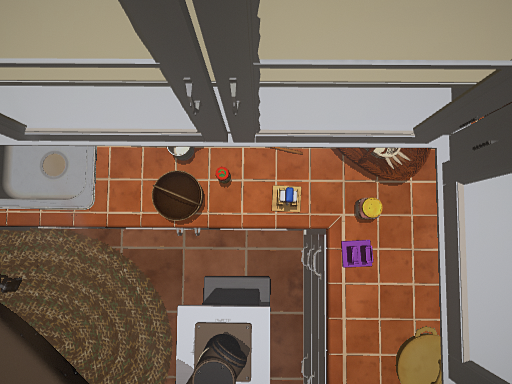

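View pics/wrist0.png

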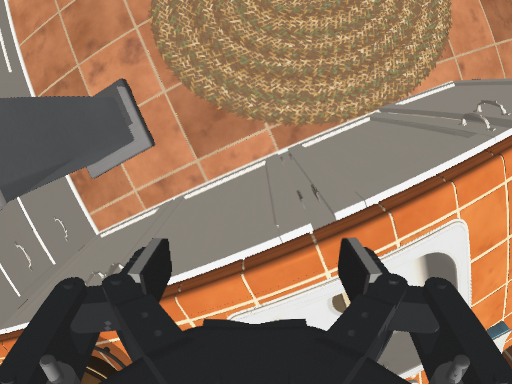

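```bash
python3 - <<'E'
from h import *
a=cv2.imread('pics/top0.png');b=cv2.imread('pics/side0.png')
x=cv2.resize(a[150:230,140:310],None,fx=4.5,fy=4.5,interpolation=cv2.INTER_CUBIC)
cv2.imwrite('pics/c1.png',x)
cv2.imwrite('pics/c2.png',cv2.resize(b[150:310,150:320],None,fx=3.7,fy=3.7,interpolation=cv2.INTER_CUBIC))
E
```

```text
(no output)
```

View pics/c1.png

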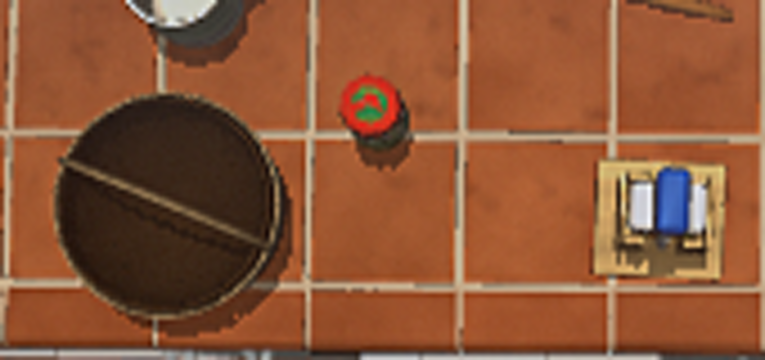

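View pics/c2.png

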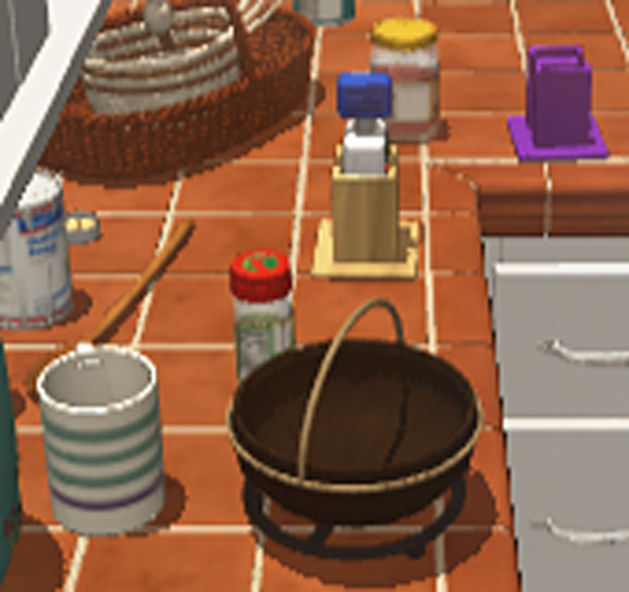

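```bash
python3 - <<'E'
from h import *
T=load('top0');S=load('side0')
def blue(c,box):
    f=c['frame'].astype(int);m=((f[...,2]>f[...,0]+60)&(f[...,2]>f[...,1]+50)&(f[...,2]>90)).astype(np.uint8)
    z=np.zeros_like(m);u0,u1,v0,v1=box;z[v0:v1,u0:u1]=m[v0:v1,u0:u1];return z
m=blue(T,(265,310,175,220));M=cv2.moments(m,True);pt=(M['m10']/M['m00'],M['m01']/M['m00'])
pts=cv2.findNonZero(m);print('top',M['m00'],pt,cv2.boundingRect(pts),cv2.minAreaRect(pts))
P=np.array([onz(T,u,v,0.165)[:2] for u,v in pts[:,0]]);print('P mean',P.mean(0));w,V=np.linalg.eigh(np.cov(P.T));print(np.sqrt(w*12),np.arctan2(V[1,1],V[0,1]))
print(cv2.minAreaRect((P*1000).astype(np.float32)))
m2=blue(S,(225,270,160,200));M=cv2.moments(m2,True);ps=(M['m10']/M['m00'],M['m01']/M['m00']);print('side',ps,cv2.boundingRect(cv2.findNonZero(m2)))
print('tri',tri(T,pt,S,ps))
# wood stand
f=T['frame'];hsv=cv2.cvtColor(f,cv2.COLOR_RGB2HSV)
print(hsv[206,275],hsv[180,140+80],hsv[207,298])
a=[onz(T,*p,0.086) for p in [(153.8,185.6),(198.9,204.0)]];print('handle ends',a)
d=a[0]-a[1];print('len',np.linalg.norm(d),'yaw',np.arctan2(d[1],d[0])-np.pi/2,'mid',(a[0]+a[1])/2)
# bowl mask: dark
g=f.max(2).astype(int);mk=np.zeros(g.shape,np.uint8);mk[165:228,145:207]=(g[165:228,145:207]<75)
cs,_=cv2.findContours(mk,cv2.RETR_EXTERNAL,cv2.CHAIN_APPROX_NONE);c=max(cs,key=cv2.contourArea);print('bowl',cv2.minEnclosingCircle(c),cv2.fitEllipse(c))
# spice, stand corners (base top z~0.01)
for p in [(600,160),(725,165),(722,278),(594,275)]: print('stand',onz(T,140+p[0]/4.5,150+p[1]/4.5,0.01)[:2])
# side: top of handle
print('side handle top pix', [ (150+x/3.7,150+y/3.7) for x,y in [(380,300)]])
E
```

```text
top 94.0 (289.0531914893617, 194.36170212765958) (286, 188, 7, 14) ((289.0, 194.5), (13.0, 6.0), 90.0)
P mean [ 0.51984148 -0.21187992]
[0.0212525  0.04241506] 3.137077420422968
((519.4404296875, -211.72764587402344), (40.77265930175781, 18.71674346923828), 0.2072986662387848)
side (247.40425531914894, 171.31914893617022) (241, 170, 14, 4)
tri (array([ 0.5219544 , -0.21206982,  0.16272524]), np.float64(0.003809918948384554))
[ 17 129 188] [  4 129  77] [ 18 128 193]
handle ends [array([0.55230306, 0.23163572, 0.086     ]), array([0.49248747, 0.08030599, 0.086     ])]
len 0.1627224368998846 yaw -0.3764191894607196 mid [0.52239527 0.15597086 0.086     ]
bowl ((177.72999572753906, 195.0), 25.44755744934082) ((177.45484924316406, 195.2604522705078), (45.216880798339844, 48.958335876464844), 36.72639083862305)
stand [ 0.56445396 -0.1671891 ]
stand [ 0.56140719 -0.26381071]
stand [ 0.47396598 -0.26154618]
stand [ 0.4753397  -0.16313083]
side handle top pix [(252.7027027027027, 231.0810810810811)]
```

The top view shows one blue grip on the light wood stand at (289,194), which matches the described scale. The purple object at (357,253) is the look-alike. The bowl is at (177,195). I'll turn the tool first, then move off.

```bash
python3 -m jog '[{"rz":-5.7},{"rz":-5.7},{"rz":-5.7},{"rz":-5.6},{"x":-35,"y":20},{"x":-35,"y":20},{"x":-35,"y":20},{"x":-35,"y":20}]'; python3 -m jog '[{"x":-35,"y":18},{"x":-35,"y":18},{"x":-35,"y":16},{"x":-35,"y":16},{"x":-35,"y":10},{"x":-30,"y":10},{"x":-20},{"x":0}]'
python3 - <<'E'
from h import *
c=snap('wrist','w1');print(c['R'],c['t'],-c['R'].T@c['t']);s=get_state();print(s['eef_pos'],s['tcp_rot'],s['qpos'],s['time'],s['contact_force'])
E
```

```text
[[ 0.4041064   0.9147096  -0.00209166]
 [ 0.87875206 -0.38758395  0.2785202 ]
 [ 0.25395441 -0.11438984 -0.96042809]] [-0.67478203 -0.03663237  0.37982427] [0.20841646 0.64647952 0.37358534]
[0.2731571  0.61709873 0.40382352] [ 8.38099383e-01  5.45517038e-01 -7.03549219e-04  3.01996082e-04] [ 1.00399301e+00  2.86912489e-01  1.57760870e+00  3.44162496e-05
  1.27860236e+00 -1.50029122e-01] 0.2 [-0.51510071 -0.46504964 -0.63484721]$[0]: bad value
$[0]: bad value
```

View pics/w1.png

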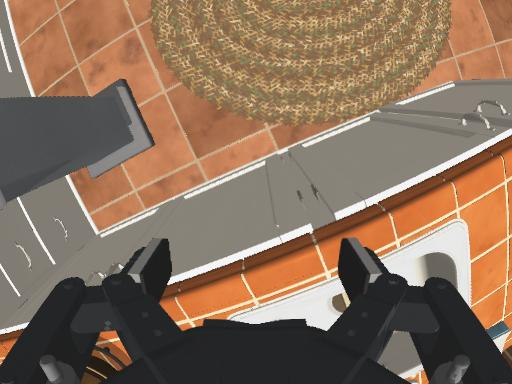

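```bash
python3 -m jog '[{"grip":0,"x":0,"y":0,"z":0,"rx":0,"ry":0,"rz":-5.7},{"grip":0,"x":0,"y":0,"z":0,"rx":0,"ry":0,"rz":-5.7}]'; python3 -m jog '[{"grip":0,"rz":-5.7}]'
```

```text
time: 0.37
eef_pos: [0.2732, 0.6171, 0.4043]
tcp_rot: [0.778, 0.628, -0.0, 0.0]
contact_force: [0.3, -0.4, -0.3]
opening: 1.002$[0]: bad value
```

```bash
python3 -m jog '[{"grip":0,"x":0,"y":0,"z":0,"rx":0,"ry":0,"rz":-5.7},{"grip":0,"x":0,"y":0,"z":0,"rx":0,"ry":0,"rz":-5.5},{"grip":0,"x":-35,"y":20,"z":0,"rx":0,"ry":0,"rz":0},{"grip":0,"x":-35,"y":20,"z":0,"rx":0,"ry":0,"rz":0},{"grip":0,"x":-35,"y":20,"z":0,"rx":0,"ry":0,"rz":0},{"grip":0,"x":-35,"y":20,"z":0,"rx":0,"ry":0,"rz":0},{"grip":0,"x":-35,"y":20,"z":0,"rx":0,"ry":0,"rz":0},{"grip":0,"x":-35,"y":20,"z":0,"rx":0,"ry":0,"rz":0}]'
python3 -m jog '[{"grip":0,"x":-35,"y":15,"z":0,"rx":0,"ry":0,"rz":0},{"grip":0,"x":-35,"y":15,"z":0,"rx":0,"ry":0,"rz":0},{"grip":0,"x":-35,"y":15,"z":0,"rx":0,"ry":0,"rz":0},{"grip":0,"x":-35,"y":15,"z":0,"rx":0,"ry":0,"rz":0},{"grip":0,"x":-35,"y":15,"z":0,"rx":0,"ry":0,"rz":0},{"grip":0,"x":-30,"y":0,"z":0,"rx":0,"ry":0,"rz":0},{"grip":0,"x":-20,"y":0,"z":0,"rx":0,"ry":0,"rz":0},{"grip":0,"x":0,"y":0,"z":0,"rx":0,"ry":0,"rz":0}]'
python3 - <<'E'
from h import *
c=snap('wrist','w1');print(c['R'],-c['R'].T@c['t']);s=get_state();print(s['eef_pos'],s['tcp_rot'],s['qpos'],s['time'],s['contact_force'])
E
```

```text
time: 1.03
eef_pos: [0.3888, 0.4028, 0.4046]
tcp_rot: [0.715, 0.699, -0.0, 0.0]
contact_force: [1.1, 0.1, -0.9]
opening: 0.995
time: 1.7
eef_pos: [0.4586, 0.1751, 0.4045]
tcp_rot: [0.716, 0.698, -0.001, 0.0]
contact_force: [-0.9, 0.6, -0.9]
opening: 0.999
[[ 0.02582655  0.99966518 -0.00158509]
 [ 0.96016613 -0.02436471  0.27836553]
 [ 0.27823371 -0.00871117 -0.9604739 ]] [0.38788718 0.17780875 0.37446165]
[0.45854361 0.17652292 0.40463227] [ 7.16181912e-01  6.97913648e-01  5.30395313e-05 -7.90203287e-05] [ 1.60622758e-01 -1.27331464e-01  2.01726702e+00  2.00419740e-04
  1.25166105e+00 -1.38440051e+00] 1.75 [-0.32685977  0.35071126 -0.41836562]
```

View pics/w1.png

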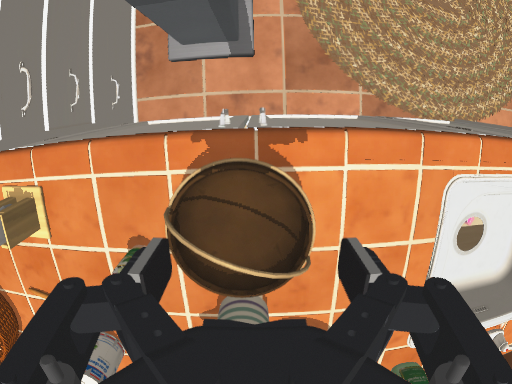

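```bash
cat >> h.py <<'E'
def fray(c,u,v):
    K=c['intrinsics'];x=u-K[0,2];y=v-K[1,2];r=np.hypot(x,y);th=r/K[0,0]
    d=np.array([np.sin(th)*x/r,np.sin(th)*y/r,np.cos(th)]) if r>0 else np.array([0,0,1.])
    return -c['R'].T@c['t'],c['R'].T@d
def fonz(c,u,v,z):
    o,d=fray(c,u,v);return o+d*(z-o[2])/d[2]
def fproj(c,X):
    p=c['R']@np.array(X)+c['t'];th=np.arctan2(np.hypot(p[0],p[1]),p[2]);n=np.hypot(p[0],p[1])
    K=c['intrinsics'];return K[0,2]+K[0,0]*th*p[0]/n,K[1,2]+K[0,0]*th*p[1]/n
E
python3 - <<'E'
from h import *
W=load('w1');T=load('top0')
b=cv2.imread('pics/w1.png')
cv2.imwrite('pics/c3.png',cv2.resize(b[145:305,150:330],None,fx=4,fy=3.7,interpolation=cv2.INTER_CUBIC))
print('rim pts L,R,top:',[fonz(W,*p,0.086)[:2].round(4) for p in [(166,215),(314,232),(243,159)]])
# hypothesised bowl projected
for cx,cy,yaw in [(.522,.156,-.376),(.522,.154,-.376)]:
    o=np.array([cx,cy,.015])
    f=lambda x,y,z:o+np.array([np.cos(yaw)*x-np.sin(yaw)*y,np.sin(yaw)*x+np.cos(yaw)*y,z])
    print([np.round(fproj(W,f(*q)),1) for q in [(0,.08,.071),(0,-.08,.071),(0,0,.1345),(0,0,.132)]],np.round(proj(T,f(0,0,.132)),1))
    ang=np.linspace(0,2*np.pi,9)[:-1];print([np.round(fproj(W,f(.0825*np.cos(a),.0825*np.sin(a),.071))).tolist() for a in ang])
E
```

```text
rim pts L,R,top: [array([0.496, 0.08 ]), array([0.5191, 0.2381]), array([0.4386, 0.1649])]
[array([305.8, 258.5]), array([167. , 212.1]), array([233.8, 267.2]), array([233.9, 265.7])] [172.6 193.2]
[[215.0, 295.0], [269.0, 294.0], [308.0, 259.0], [309.0, 206.0], [265.0, 165.0], [202.0, 168.0], [165.0, 211.0], [173.0, 263.0]]
[array([304. , 258.6]), array([165.3, 212.1]), array([231.5, 267.2]), array([231.7, 265.8])] [173.2 193.2]
[[214.0, 295.0], [267.0, 294.0], [306.0, 259.0], [307.0, 206.0], [263.0, 165.0], [200.0, 168.0], [163.0, 211.0], [172.0, 263.0]]
```

View pics/c3.png

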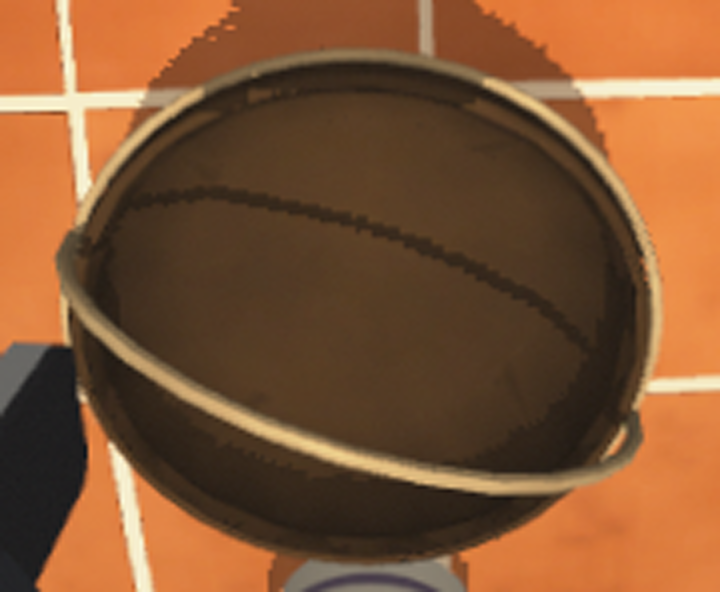

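```bash
python3 - <<'E'
from h import *
from scipy.optimize import least_squares
W=load('w1')
pc=[(65,300),(660,300),(360,52),(380,560),(140,140),(590,140),(170,478),(655,240),(80,220)]
P=np.array([fonz(W,150+x/4,145+y/3.7,0.086)[:2] for x,y in pc])
r=least_squares(lambda q:np.hypot(P[:,0]-q[0],P[:,1]-q[1])-q[2],[.52,.155,.08]);print(r.x,r.fun.round(4))
for z in (.084,.09):
  a=fonz(W,150+75/4,145+240/3.7,z);b=fonz(W,150+630/4,145+430/3.7,z);d=b-a;print(a,b,(a+b)/2,np.linalg.norm(d),np.arctan2(d[1],d[0])-np.pi/2)
# handle pts on plane test: intersect rays with vertical plane through centre c, yaw
hp=[(90,310),(140,355),(210,400),(290,433),(370,460),(450,478),(530,485),(590,475),(625,452)]
T=load('top0')
for c,yaw in [((.521,.157),-.376),((.521,.157),-.36),((.521,.157),-.34)]:
  n=np.array([np.cos(yaw),np.sin(yaw),0]);o2=np.array([*c,0]);yv=np.array([-np.sin(yaw),np.cos(yaw),0])
  out=[]
  for x,y in hp:
    o,d=fray(W,150+x/4,145+y/3.7);X=o+d*((o2-o)@n)/(d@n);out.append((round((X-o2)@yv*1000),round(X[2]*1000)))
  print(yaw,out)
E
```

```text
[0.51864221 0.15974645 0.08038227] [ 0.0013 -0.001  -0.0002  0.002  -0.0007  0.0001 -0.003   0.0005  0.0011]
[0.4908649  0.08319254 0.084     ] [0.55612553 0.23295351 0.084     ] [0.52349522 0.15807302 0.084     ] 0.16336247211486404 -0.4109534468055531
[0.48873772 0.085147   0.09      ] [0.55265027 0.23181439 0.09      ] [0.52069399 0.1584807  0.09      ] 0.15998793080071022 -0.4109534468055531
-0.376 [(-65, 121), (-49, 135), (-30, 146), (-11, 149), (7, 151), (26, 148), (46, 141), (63, 128), (76, 109)]
-0.36 [(-65, 119), (-49, 134), (-30, 145), (-11, 149), (7, 151), (26, 149), (45, 143), (62, 130), (75, 112)]
-0.34 [(-66, 116), (-49, 132), (-30, 144), (-11, 149), (7, 151), (25, 150), (45, 144), (61, 132), (73, 114)]
```

```bash
python3 - <<'E'
from h import *
from scipy.optimize import least_squares
W=load('w1');T=load('top0')
hp=[(90,310),(140,355),(210,400),(290,433),(370,460),(450,478),(530,485),(590,475),(625,452)]
R=[fray(W,150+x/4,145+y/3.7) for x,y in hp]
# top view points of handle
tp=[(62,160),(100,176),(140,192),(180,210),(220,226),(265,243)]
R2=[ray(T,140+x/4.5,150+y/4.5) for x,y in tp]
def f(q,RR):
  n=np.array([np.cos(q[2]),np.sin(q[2]),0]);yv=np.array([-n[1],n[0],0]);o2=np.array([q[0],q[1],0]);e=[]
  for o,d in RR:
    X=o+d*((o2-o)@n)/(d@n);y=(X-o2)@yv/.08;z=(X[2]-.086)/.061
    e.append((np.hypot(y,max(z,0)*1)-1)*.07)
  return np.array(e)
r=least_squares(f,[.521,.157,-.39],args=(R,));print('wrist',r.x,(r.fun*1000).round(1))
# joint: top-view perpendicular residual of handle pts assuming ellipse height by lateral position
def g(q):
  n=np.array([np.cos(q[2]),np.sin(q[2])]);yv=np.array([-n[1],n[0]]);e=[]
  for (o,d) in R2:
    z=.086
    for _ in range(4):
      X=o+d*(z-o[2])/d[2];y=(X[:2]-q[:2])@yv;z=.086+.061*np.sqrt(max(0,1-(y/.08)**2))
    e.append((X[:2]-q[:2])@n)
  return np.array(e)
print('top perp of wrist fit',(g(r.x)*1000).round(1))
r=least_squares(lambda q:np.r_[f(q,R),g(q)],[.521,.157,-.39]);print('joint',r.x,(r.fun*1000).round(1))
E
```

```text
wrist [ 0.52336447  0.15720466 -0.39702718] [-0.6 -0.4  0.9 -0.3  0.   0.2  0.1 -0.7  0.1]
top perp of wrist fit [-2.1 -2.  -1.2 -1.6 -0.7  1.2]
joint [ 0.52337341  0.15800899 -0.38602836] [-0.4 -0.3  1.1  0.1  0.7  1.   0.9 -0.5 -0.6 -1.  -1.3 -0.9 -1.6 -1.
  0.6]
```

```bash
python3 -m jog '[{"grip":0,"x":-39,"y":0,"z":0,"rx":0,"ry":0,"rz":0},{"grip":0,"x":-39,"y":0,"z":0,"rx":0,"ry":0,"rz":0},{"grip":0,"x":-39,"y":0,"z":0,"rx":0,"ry":0,"rz":0},{"grip":0,"x":-39,"y":0,"z":0,"rx":0,"ry":0,"rz":0},{"grip":0,"x":-39,"y":0,"z":0,"rx":0,"ry":0,"rz":0},{"grip":0,"x":-39,"y":0,"z":0,"rx":0,"ry":0,"rz":0},{"grip":0,"x":-39,"y":5,"z":0,"rx":0,"ry":0,"rz":0},{"grip":0,"x":-39,"y":5,"z":0,"rx":0,"ry":0,"rz":0}]'
python3 -m jog '[{"grip":0,"x":-39,"y":12,"z":0,"rx":0,"ry":0,"rz":0},{"grip":0,"x":-30,"y":15,"z":0,"rx":0,"ry":0,"rz":0},{"grip":0,"x":-8,"y":15,"z":0,"rx":0,"ry":0,"rz":0},{"grip":0,"x":0,"y":12,"z":0,"rx":0,"ry":0,"rz":0},{"grip":0,"x":0,"y":0,"z":0,"rx":0,"ry":0,"rz":0},{"grip":0,"x":0,"y":0,"z":0,"rx":0,"ry":0,"rz":0}]'
python3 - <<'E'
from h import *
c=snap('wrist','w2');s=get_state();print(s['eef_pos'],s['tcp_rot'],s['qpos'],s['time'],s['contact_force'])
b=cv2.imread('pics/w2.png');cv2.imwrite('pics/c4.png',cv2.resize(b[150:384,130:380],None,fx=3,fy=2.5,interpolation=cv2.INTER_CUBIC))
for X in [(.52,-.2125,.167),(.4975,-.2120,.167),(.5425,-.213,.167)]: print(np.round(fproj(c,X),1))
E
```

```text
time: 2.42
eef_pos: [0.4616, -0.135, 0.405]
tcp_rot: [0.715, 0.7, 0.0, 0.0]
contact_force: [0.7, 0.5, -0.3]
opening: 0.999
time: 2.92
eef_pos: [0.5144, -0.2116, 0.4043]
tcp_rot: [0.714, 0.7, -0.0, -0.001]
contact_force: [-0.5, -0.5, 0.1]
opening: 1.0
[ 0.51396078 -0.21133239  0.4042973 ] [ 7.14382370e-01  6.99755298e-01 -7.89523031e-05 -5.88138056e-04] [-5.72706308e-01  2.45073317e-02  1.87249056e+00  1.12054217e-04
  1.24577683e+00 -2.12285230e+00] 2.9667 [-0.08914108  0.54464675  0.13351781]
[251.9 212.2]
[251.9 182.8]
[251.9 239.6]
```

View pics/c4.png

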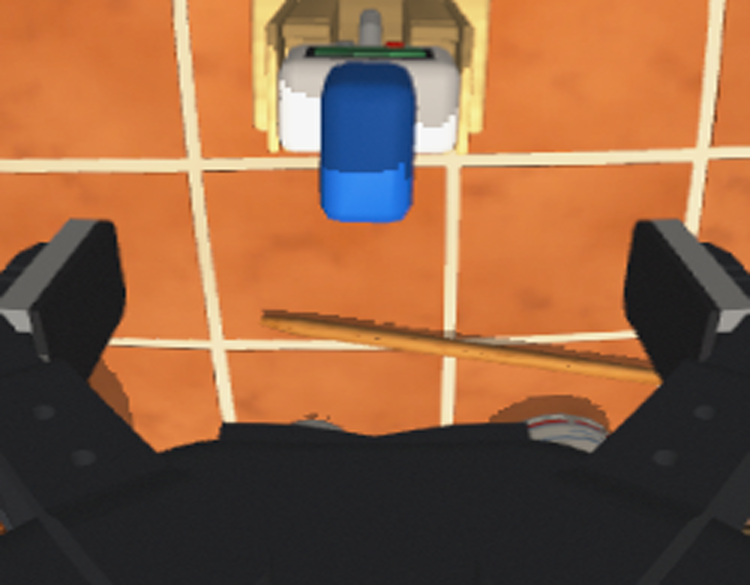

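The grip's far edge (239) and centre column (252) match the predicted position, so I'm descending.

```bash
python3 -m jog '[{"grip":0,"x":-1,"y":6,"z":15,"rx":0,"ry":0,"rz":0},{"grip":0,"x":0,"y":0,"z":20,"rx":0,"ry":0,"rz":0},{"grip":0,"x":0,"y":0,"z":20,"rx":0,"ry":0,"rz":0},{"grip":0,"x":0,"y":0,"z":20,"rx":0,"ry":0,"rz":0},{"grip":0,"x":0,"y":0,"z":14,"rx":0,"ry":0,"rz":0},{"grip":0,"x":0,"y":0,"z":9,"rx":0,"ry":0,"rz":0},{"grip":0,"x":0,"y":0,"z":0,"rx":0,"ry":0,"rz":0},{"grip":0,"x":0,"y":0,"z":0,"rx":0,"ry":0,"rz":0}]' 60
python3 - <<'E'
from h import *
c=snap('wrist','w3');d=snap('side','s3');s=get_state();print(s['eef_pos'],s['tcp_rot'],s['time'],s['contact_force'])
b=cv2.imread('pics/w3.png')[150:384,130:380];e=cv2.imread('pics/s3.png')[110:250,170:330]
cv2.imwrite('pics/c5.png',np.hstack([cv2.resize(b,(400,375)),cv2.resize(e,(400,375),interpolation=cv2.INTER_CUBIC)]))
E
```

```text
time: 3.63
eef_pos: [0.5196, -0.213, 0.3069]
tcp_rot: [0.715, 0.699, -0.0, -0.0]
contact_force: [0.7, -0.7, 0.8]
opening: 0.999
[ 0.52008698 -0.21346641  0.30825466] [7.14816341e-01 6.99311079e-01 2.75472713e-04 1.23947541e-03] 3.7333 [ 0.24137766 -0.68296606  0.32028779]
```

View pics/c5.png

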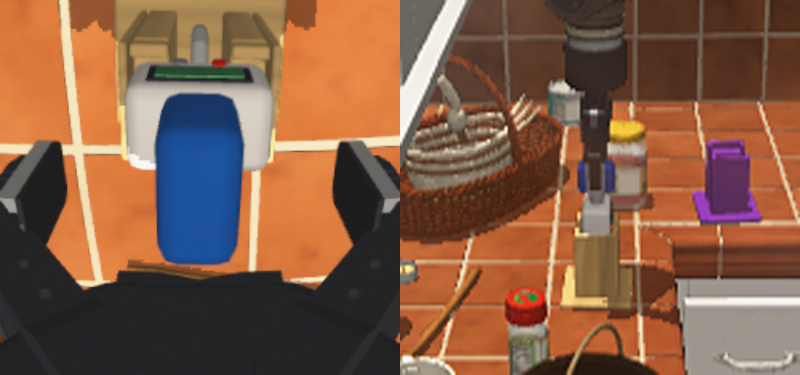

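```bash
python3 -m jog '[{"grip":1,"x":0,"y":0,"z":0,"rx":0,"ry":0,"rz":0},{"grip":1,"x":0,"y":0,"z":0,"rx":0,"ry":0,"rz":0},{"grip":1,"x":0,"y":0,"z":0,"rx":0,"ry":0,"rz":0},{"grip":1,"x":0,"y":0,"z":0,"rx":0,"ry":0,"rz":0},{"grip":1,"x":0,"y":0,"z":0,"rx":0,"ry":0,"rz":0},{"grip":1,"x":0,"y":0,"z":0,"rx":0,"ry":0,"rz":0},{"grip":1,"x":0,"y":0,"z":0,"rx":0,"ry":0,"rz":0},{"grip":1,"x":0,"y":0,"z":0,"rx":0,"ry":0,"rz":0}]' 70
python3 - <<'E'
from h import *
c=snap('wrist','w4');d=snap('side','s4');s=get_state();print(s['eef_pos'],s['tcp_rot'],s['time'],s['contact_force'],s['opening'])
b=cv2.imread('pics/w4.png')[150:384,130:380];e=cv2.imread('pics/s4.png')[110:250,170:330]
cv2.imwrite('pics/c6.png',np.hstack([cv2.resize(b,(400,375)),cv2.resize(e,(400,375),interpolation=cv2.INTER_CUBIC)]))
E
```

```text
time: 4.4
eef_pos: [0.5199, -0.2135, 0.3071]
tcp_rot: [0.715, 0.699, 0.0, 0.0]
contact_force: [0.0, 0.5, 2.3]
opening: 0.273
[ 0.51984835 -0.21355805  0.3070942 ] [7.14958054e-01 6.99167296e-01 5.36181838e-05 2.63870133e-04] 4.5 [-1.37188081  1.55232282  2.81039188] 0.26791746404959194
```

View pics/c6.png

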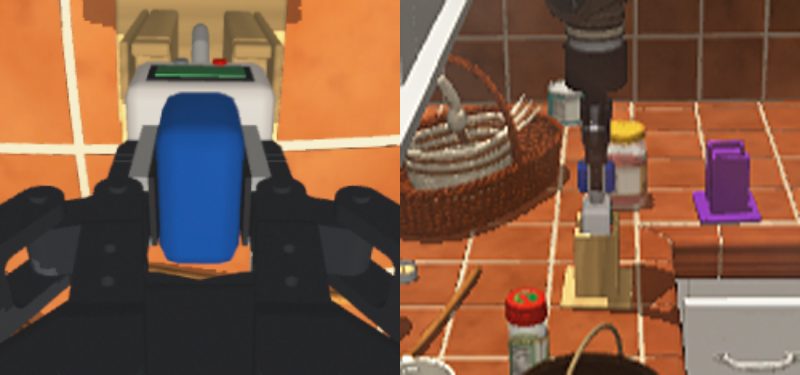

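```bash
python3 -m jog '[{"grip":1,"x":0,"y":0,"z":-8,"rx":0,"ry":0,"rz":0},{"grip":1,"x":0,"y":0,"z":-12,"rx":0,"ry":0,"rz":0},{"grip":1,"x":0,"y":0,"z":-15,"rx":0,"ry":0,"rz":0},{"grip":1,"x":0,"y":0,"z":-15,"rx":0,"ry":0,"rz":0},{"grip":1,"x":0,"y":0,"z":-15,"rx":0,"ry":0,"rz":0},{"grip":1,"x":0,"y":0,"z":-15,"rx":0,"ry":0,"rz":0},{"grip":1,"x":0,"y":0,"z":-10,"rx":0,"ry":0,"rz":0},{"grip":1,"x":0,"y":0,"z":-5,"rx":0,"ry":0,"rz":0}]'
python3 -m jog '[{"grip":1,"x":0,"y":0,"z":0,"rx":0,"ry":0,"rz":0},{"grip":1,"x":0,"y":0,"z":0,"rx":0,"ry":0,"rz":0},{"grip":1,"x":0,"y":0,"z":0,"rx":0,"ry":0,"rz":0},{"grip":1,"x":0,"y":0,"z":0,"rx":0,"ry":0,"rz":0}]'
python3 - <<'E'
from h import *
c=snap('wrist','w5');d=snap('side','s5');s=get_state();print(s['eef_pos'],s['tcp_rot'],s['time'],s['contact_force'],s['opening'])
b=cv2.imread('pics/w5.png')[150:384,130:380];e=cv2.imread('pics/s5.png')[110:250,170:330]
cv2.imwrite('pics/c7.png',np.hstack([cv2.resize(b,(400,375)),cv2.resize(e,(400,375),interpolation=cv2.INTER_CUBIC)]))
E
```

```text
time: 5.17
eef_pos: [0.5198, -0.2136, 0.404]
tcp_rot: [0.715, 0.699, 0.0, 0.001]
contact_force: [1.1, 0.1, -2.5]
opening: 0.272
time: 5.5
eef_pos: [0.5195, -0.2134, 0.4003]
tcp_rot: [0.715, 0.699, -0.0, -0.001]
contact_force: [0.6, -0.4, -2.2]
opening: 0.268
[ 0.51959559 -0.21341681  0.4006744 ] [ 7.14945595e-01  6.99179455e-01 -2.18158941e-04 -9.15862231e-04] 5.6 [ 0.07741673 -0.67512482 -1.95267707] 0.27278406872135447
```

View pics/c7.png

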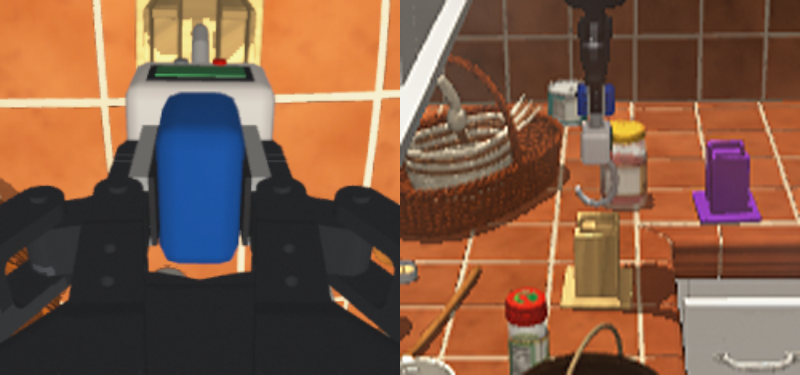

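```bash
python3 -m jog '[{"grip":1,"x":0,"y":-6,"z":-3,"rx":0,"ry":0,"rz":0},{"grip":1,"x":0,"y":-12,"z":-8,"rx":0,"ry":0,"rz":0},{"grip":1,"x":4,"y":-15,"z":-12,"rx":0,"ry":0,"rz":0},{"grip":1,"x":10,"y":-15,"z":-12,"rx":0,"ry":0,"rz":0},{"grip":1,"x":17,"y":-10,"z":-12,"rx":0,"ry":0,"rz":0},{"grip":1,"x":24,"y":-5,"z":-8,"rx":0,"ry":0,"rz":0},{"grip":1,"x":30,"y":0,"z":-3,"rx":0,"ry":0,"rz":0},{"grip":1,"x":35,"y":0,"z":0,"rx":0,"ry":0,"rz":0}]'
python3 -m jog '[{"grip":1,"x":36,"y":0,"z":0,"rx":0,"ry":0,"rz":0},{"grip":1,"x":36,"y":0,"z":0,"rx":0,"ry":0,"rz":0},{"grip":1,"x":36,"y":0,"z":0,"rx":0,"ry":0,"rz":0},{"grip":1,"x":36,"y":0,"z":0,"rx":0,"ry":0,"rz":0},{"grip":1,"x":36,"y":0,"z":0,"rx":0,"ry":0,"rz":0},{"grip":1,"x":30,"y":0,"z":0,"rx":0,"ry":0,"rz":0},{"grip":1,"x":22,"y":0,"z":0,"rx":0,"ry":0,"rz":0},{"grip":1,"x":14,"y":0,"z":0,"rx":0,"ry":0,"rz":0}]'
python3 -m jog '[{"grip":1,"x":8,"y":0,"z":0,"rx":0,"ry":0,"rz":2},{"grip":1,"x":0,"y":0,"z":0,"rx":0,"ry":0,"rz":4},{"grip":1,"x":0,"y":0,"z":0,"rx":0,"ry":0,"rz":4.8},{"grip":1,"x":0,"y":0,"z":0,"rx":0,"ry":0,"rz":5},{"grip":1,"x":0,"y":0,"z":0,"rx":0,"ry":0,"rz":4},{"grip":1,"x":0,"y":0,"z":0,"rx":0,"ry":0,"rz":1},{"grip":1,"x":0,"y":0,"z":0,"rx":0,"ry":0,"rz":0},{"grip":1,"x":0,"y":0,"z":0,"rx":0,"ry":0,"rz":0}]'
python3 - <<'E'
from h import *
c=snap('wrist','w6');d=snap('side','s6');s=get_state();print(s['eef_pos'],s['tcp_rot'],2*np.arctan2(s['tcp_rot'][1],s['tcp_rot'][0])-np.pi/2,s['time'],s['contact_force'],s['opening'])
b=cv2.imread('pics/w6.png')[150:384,130:380];e=cv2.imread('pics/s6.png')[130:310,150:330]
cv2.imwrite('pics/c8.png',np.hstack([cv2.resize(b,(350,375)),cv2.resize(e,(450,450),interpolation=cv2.INTER_CUBIC)[:375]]))
E
```

```text
time: 6.27
eef_pos: [0.4587, -0.0919, 0.4613]
tcp_rot: [0.716, 0.698, 0.0, 0.002]
contact_force: [1.3, -1.0, -3.3]
opening: 0.271
time: 6.93
eef_pos: [0.4642, 0.1559, 0.4598]
tcp_rot: [0.714, 0.7, 0.0, -0.0]
contact_force: [0.0, -0.7, -3.3]
opening: 0.269
time: 7.6
eef_pos: [0.4649, 0.1617, 0.4597]
tcp_rot: [0.829, 0.559, -0.0, 0.0]
contact_force: [0.1, 0.6, -2.4]
opening: 0.268
[0.46501079 0.16170602 0.45977949] [8.29202133e-01 5.58948854e-01 1.97810010e-05 1.69884942e-05] -0.384561129645862 7.7 [ 0.24230259  0.70006982 -2.85427984] 0.27223235563362935
```

View pics/c8.png

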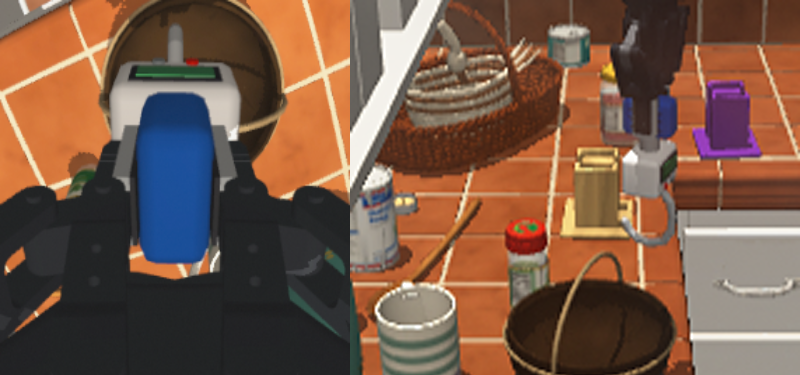

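View pics/w6.png

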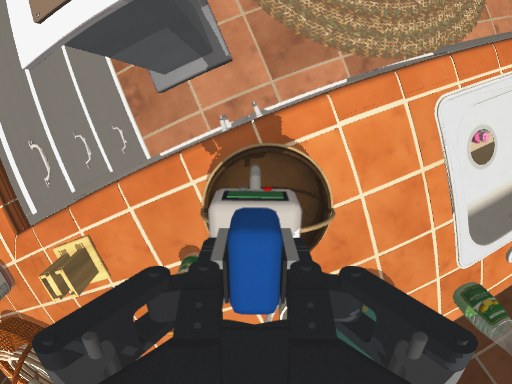

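```bash
python3 -m jog '[{"grip":1,"x":6,"y":-4,"z":3,"rx":0,"ry":0,"rz":0},{"grip":1,"x":6,"y":-4,"z":8,"rx":0,"ry":0,"rz":0},{"grip":1,"x":6,"y":-2,"z":12,"rx":0,"ry":0,"rz":0},{"grip":1,"x":0,"y":0,"z":14,"rx":0,"ry":0,"rz":0},{"grip":1,"x":0,"y":0,"z":14,"rx":0,"ry":0,"rz":0},{"grip":1,"x":0,"y":0,"z":9,"rx":0,"ry":0,"rz":0},{"grip":1,"x":0,"y":0,"z":4,"rx":0,"ry":0,"rz":0},{"grip":1,"x":0,"y":0,"z":0,"rx":0,"ry":0,"rz":0}]'
python3 - <<'E'
from h import *
c=snap('wrist','w7');d=snap('side','s7');t=snap('top','t7');s=get_state();print(s['eef_pos'],2*np.arctan2(s['tcp_rot'][1],s['tcp_rot'][0])-np.pi/2,s['time'],s['contact_force'],s['opening'])
e=cv2.imread('pics/s7.png')[170:310,170:330]
cv2.imwrite('pics/c9.png',cv2.resize(e,None,fx=4,fy=4,interpolation=cv2.INTER_CUBIC))
E
```

```text
time: 8.37
eef_pos: [0.4622, 0.1825, 0.3938]
tcp_rot: [0.829, 0.559, -0.002, -0.001]
contact_force: [-0.6, -0.2, -2.3]
opening: 0.271
[0.46285153 0.18237298 0.3964949 ] -0.3852970893036063 8.5167 [ 0.47683998  0.03421345 -2.27181767] 0.2708367580165819
```

View pics/c9.png

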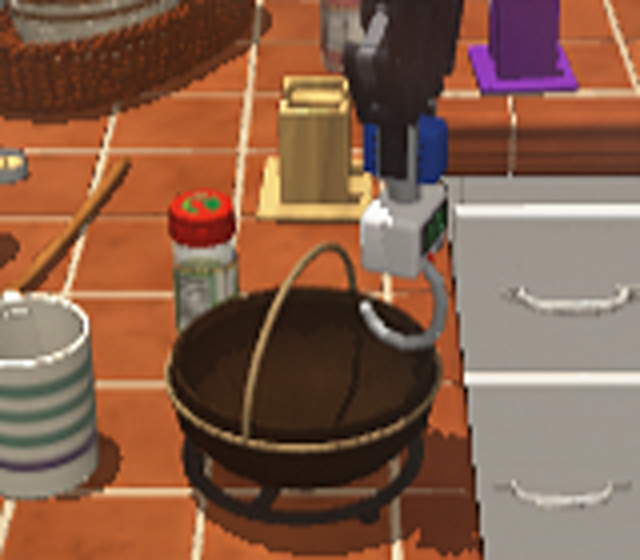

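View pics/w7.png

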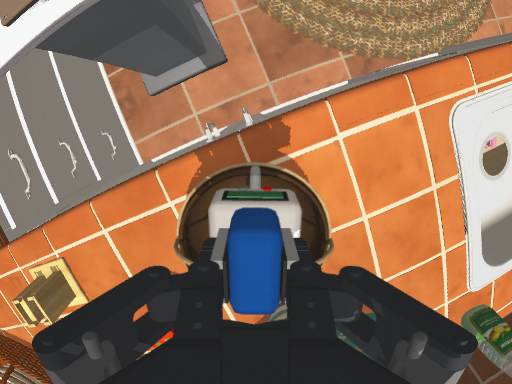

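```bash
python3 - <<'E'
from h import *
d=load('s7')
yaw=-.385;n=np.array([np.cos(yaw),np.sin(yaw),0])
p=np.array([.4628,.1824,.1065])
cr=lambda X:(np.array(proj(d,X))-[170,170])*4
print('hook bottom',cr(p),'tip top',cr(p+.024*n+[0,0,.026]),'back',cr(p-.027*n+[0,0,.035]))
b=np.array([.522,.158,.147]);print('bail',cr(b),cr(b+[0,0,.0025]),[cr(b+[-np.sin(yaw)*y,np.cos(yaw)*y,.061*(np.sqrt(1-(y/.08)**2)-1)]).round().tolist() for y in (-.04,-.02,.02,.04)])
r=b-p;print('rel x,y,z',r@n,r@np.array([-n[1],n[0],0]),r[2]-.008)
E
```

```text
hook bottom [404.46977787 344.19350403] tip top [366.22526159 298.0491027 ] back [449.28716622 301.57401377]
bail [303.1374661 263.50204  ] [303.07123147 259.80708705] [[329.0, 245.0], [316.0, 251.0], [290.0, 282.0], [276.0, 308.0]]
rel x,y,z 0.06403011015089159 -0.00038078086177362603 0.032499999999999994
```

```bash
python3 -m jog '[{"grip":1,"x":0,"y":4,"z":0,"rx":0,"ry":0,"rz":0},{"grip":1,"x":0,"y":8,"z":0,"rx":0,"ry":0,"rz":0},{"grip":1,"x":0,"y":11,"z":0,"rx":0,"ry":0,"rz":0},{"grip":1,"x":0,"y":12,"z":0,"rx":0,"ry":0,"rz":0},{"grip":1,"x":0,"y":12,"z":0,"rx":0,"ry":0,"rz":0},{"grip":1,"x":0,"y":10,"z":0,"rx":0,"ry":0,"rz":0},{"grip":1,"x":0,"y":6,"z":0,"rx":0,"ry":0,"rz":0},{"grip":1,"x":0,"y":1,"z":0,"rx":0,"ry":0,"rz":0}]'
python3 -m jog '[{"grip":1,"x":0,"y":0,"z":0,"rx":0,"ry":0,"rz":0},{"grip":1,"x":0,"y":0,"z":0,"rx":0,"ry":0,"rz":0},{"grip":1,"x":0,"y":0,"z":0,"rx":0,"ry":0,"rz":0}]'
python3 - <<'E'
from h import *
c=snap('wrist','w8');d=snap('side','s8');s=get_state();print(s['eef_pos'],2*np.arctan2(s['tcp_rot'][1],s['tcp_rot'][0])-np.pi/2,s['time'],s['contact_force'],s['opening'])
e=cv2.imread('pics/s8.png')[170:310,170:330]
cv2.imwrite('pics/c10.png',cv2.resize(e,None,fx=4,fy=4,interpolation=cv2.INTER_CUBIC))
p=s['eef_pos']-[0,0,.2901];b=np.array([.522,.158,.147]);r=b-p;yaw=-.385;n=np.array([np.cos(yaw),np.sin(yaw),0]);print('rel x,y,z',r@n,r@np.array([-n[1],n[0],0]),r[2]-.008)
E
```

```text
time: 9.18
eef_pos: [0.5232, 0.1574, 0.3956]
tcp_rot: [0.83, 0.558, -0.0, 0.0]
contact_force: [-0.2, 0.1, -3.0]
opening: 0.272
time: 9.43
eef_pos: [0.5216, 0.1584, 0.3956]
tcp_rot: [0.829, 0.559, -0.0, -0.0]
contact_force: [-0.2, 0.1, -2.5]
opening: 0.271
[0.52151191 0.15844585 0.39574565] -0.38482936706685367 9.5333 [ 0.04306387 -0.71836653 -2.71484538] 0.27671796928326353
rel x,y,z 0.0006198024269235022 -0.00022990805158192246 0.033354352795500676
```

View pics/c10.png

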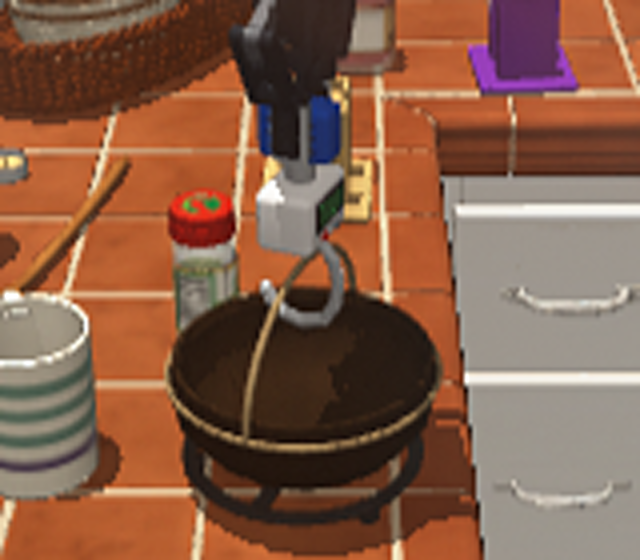

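The wire now lies between the hook's tip at (265,290) and its back at (335,290). Next I'll raise slowly.

```bash
python3 -m jog '[{"grip":1,"x":0,"y":0,"z":-3,"rx":0,"ry":0,"rz":0},{"grip":1,"x":0,"y":0,"z":-4,"rx":0,"ry":0,"rz":0},{"grip":1,"x":0,"y":0,"z":-4,"rx":0,"ry":0,"rz":0},{"grip":1,"x":0,"y":0,"z":-4,"rx":0,"ry":0,"rz":0},{"grip":1,"x":0,"y":0,"z":-4,"rx":0,"ry":0,"rz":0},{"grip":1,"x":0,"y":0,"z":-3,"rx":0,"ry":0,"rz":0},{"grip":1,"x":0,"y":0,"z":-2,"rx":0,"ry":0,"rz":0},{"grip":1,"x":0,"y":0,"z":-1,"rx":0,"ry":0,"rz":0}]' 90
python3 -m jog '[{"grip":1,"x":0,"y":0,"z":-1,"rx":0,"ry":0,"rz":0},{"grip":1,"x":0,"y":0,"z":-1,"rx":0,"ry":0,"rz":0},{"grip":1,"x":0,"y":0,"z":-1,"rx":0,"ry":0,"rz":0},{"grip":1,"x":0,"y":0,"z":-1,"rx":0,"ry":0,"rz":0},{"grip":1,"x":0,"y":0,"z":-1,"rx":0,"ry":0,"rz":0},{"grip":1,"x":0,"y":0,"z":-1,"rx":0,"ry":0,"rz":0},{"grip":1,"x":0,"y":0,"z":-1,"rx":0,"ry":0,"rz":0},{"grip":1,"x":0,"y":0,"z":-1,"rx":0,"ry":0,"rz":0}]'
python3 - <<'E'
from h import *
d=snap('side','s9');s=get_state();print(s['eef_pos'],s['time'],s['contact_force'],s['opening'])
e=cv2.imread('pics/s9.png')[170:310,170:330]
cv2.imwrite('pics/c11.png',cv2.resize(e,None,fx=4,fy=4,interpolation=cv2.INTER_CUBIC))
E
```

```text
time: 10.2
eef_pos: [0.522, 0.1582, 0.4213]
tcp_rot: [0.829, 0.559, 0.0, 0.0]
contact_force: [0.3, -0.4, -1.8]
opening: 0.268
time: 10.87
eef_pos: [0.5216, 0.1582, 0.4275]
tcp_rot: [0.829, 0.559, -0.001, -0.001]
contact_force: [-0.7, -0.1, -7.8]
opening: 0.267
[0.52162759 0.1581638  0.42766126] 10.9167 [ 0.17654045 -0.24709405 -5.7539117 ] 0.26492272098835146
```

View pics/c11.png

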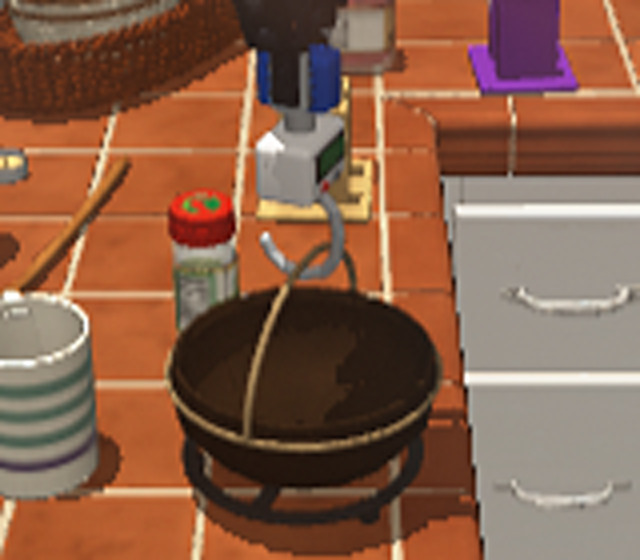

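```bash
python3 -m jog '[{"grip":1,"x":0,"y":0,"z":-1,"rx":0,"ry":0,"rz":0},{"grip":1,"x":0,"y":0,"z":-1,"rx":0,"ry":0,"rz":0},{"grip":1,"x":0,"y":0,"z":-1,"rx":0,"ry":0,"rz":0},{"grip":1,"x":0,"y":0,"z":-1,"rx":0,"ry":0,"rz":0},{"grip":1,"x":0,"y":0,"z":-1,"rx":0,"ry":0,"rz":0},{"grip":1,"x":0,"y":0,"z":-1,"rx":0,"ry":0,"rz":0},{"grip":1,"x":0,"y":0,"z":-1,"rx":0,"ry":0,"rz":0},{"grip":1,"x":0,"y":0,"z":-1,"rx":0,"ry":0,"rz":0}]'
python3 -m jog '[{"grip":1,"x":0,"y":0,"z":0,"rx":0,"ry":0,"rz":0},{"grip":1,"x":0,"y":0,"z":0,"rx":0,"ry":0,"rz":0},{"grip":1,"x":0,"y":0,"z":0,"rx":0,"ry":0,"rz":0},{"grip":1,"x":0,"y":0,"z":0,"rx":0,"ry":0,"rz":0}]'
python3 - <<'E'
from h import *
d=snap('side','s10');s=get_state();print(s['eef_pos'],s['time'],s['contact_force'],s['wrist_torque'],s['opening'])
e=cv2.imread('pics/s10.png')[170:310,170:330]
cv2.imwrite('pics/c12.png',cv2.resize(e,None,fx=4,fy=4,interpolation=cv2.INTER_CUBIC))
E
```

```text
time: 11.58
eef_pos: [0.5219, 0.1582, 0.4369]
tcp_rot: [0.829, 0.559, 0.0, 0.0]
contact_force: [-0.4, -0.1, -6.9]
opening: 0.267
time: 11.92
eef_pos: [0.5219, 0.1582, 0.4366]
tcp_rot: [0.829, 0.559, -0.0, -0.0]
contact_force: [-0.1, 0.2, -6.8]
opening: 0.269
[0.5218874  0.15818799 0.4366017 ] 11.9667 [ 0.14535178  0.46157583 -6.47933368] [ 0.00808564  0.00271621 -0.01945851] 0.2687872813172088
```

View pics/c12.png

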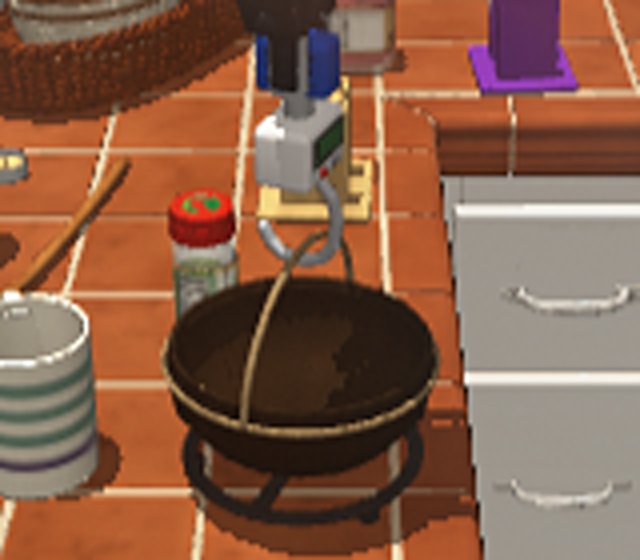

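The bowl is off the trivet, close to level and hanging in the hook. Raising it another 42 mm.

```bash
python3 -m jog '[{"grip":1,"x":0,"y":0,"z":-1,"rx":0,"ry":0,"rz":0},{"grip":1,"x":0,"y":0,"z":-1,"rx":0,"ry":0,"rz":0},{"grip":1,"x":0,"y":0,"z":-2,"rx":0,"ry":0,"rz":0},{"grip":1,"x":0,"y":0,"z":-2,"rx":0,"ry":0,"rz":0},{"grip":1,"x":0,"y":0,"z":-2,"rx":0,"ry":0,"rz":0},{"grip":1,"x":0,"y":0,"z":-2,"rx":0,"ry":0,"rz":0},{"grip":1,"x":0,"y":0,"z":-2,"rx":0,"ry":0,"rz":0},{"grip":1,"x":0,"y":0,"z":-2,"rx":0,"ry":0,"rz":0}]'
python3 -m jog '[{"grip":1,"x":0,"y":0,"z":-2,"rx":0,"ry":0,"rz":0},{"grip":1,"x":0,"y":0,"z":-2,"rx":0,"ry":0,"rz":0},{"grip":1,"x":0,"y":0,"z":-2,"rx":0,"ry":0,"rz":0},{"grip":1,"x":0,"y":0,"z":-2,"rx":0,"ry":0,"rz":0},{"grip":1,"x":0,"y":0,"z":-2,"rx":0,"ry":0,"rz":0},{"grip":1,"x":0,"y":0,"z":-2,"rx":0,"ry":0,"rz":0},{"grip":1,"x":0,"y":0,"z":-2,"rx":0,"ry":0,"rz":0},{"grip":1,"x":0,"y":0,"z":-2,"rx":0,"ry":0,"rz":0}]'
python3 -m jog '[{"grip":1,"x":0,"y":0,"z":-2,"rx":0,"ry":0,"rz":0},{"grip":1,"x":0,"y":0,"z":-2,"rx":0,"ry":0,"rz":0},{"grip":1,"x":0,"y":0,"z":-2,"rx":0,"ry":0,"rz":0},{"grip":1,"x":0,"y":0,"z":-2,"rx":0,"ry":0,"rz":0},{"grip":1,"x":0,"y":0,"z":-1,"rx":0,"ry":0,"rz":0},{"grip":1,"x":0,"y":0,"z":-1,"rx":0,"ry":0,"rz":0},{"grip":1,"x":0,"y":0,"z":-1,"rx":0,"ry":0,"rz":0},{"grip":1,"x":0,"y":0,"z":0,"rx":0,"ry":0,"rz":0}]'
for i in 1 2 3; do python3 -m jog '[{"grip":1,"x":0,"y":0,"z":0,"rx":0,"ry":0,"rz":0},{"grip":1,"x":0,"y":0,"z":0,"rx":0,"ry":0,"rz":0},{"grip":1,"x":0,"y":0,"z":0,"rx":0,"ry":0,"rz":0},{"grip":1,"x":0,"y":0,"z":0,"rx":0,"ry":0,"rz":0},{"grip":1,"x":0,"y":0,"z":0,"rx":0,"ry":0,"rz":0},{"grip":1,"x":0,"y":0,"z":0,"rx":0,"ry":0,"rz":0},{"grip":1,"x":0,"y":0,"z":0,"rx":0,"ry":0,"rz":0},{"grip":1,"x":0,"y":0,"z":0,"rx":0,"ry":0,"rz":0}]'; done
python3 - <<'E'
from h import *
d=snap('side','s11');w=snap('wrist','w11');t=snap('top','t11');s=get_state();print(s['eef_pos'],s['time'],s['contact_force'],s['wrist_torque'],s['opening'])
e=cv2.imread('pics/s11.png')[150:310,170:330];f=cv2.imread('pics/t11.png')[150:230,140:240]
cv2.imwrite('pics/c13.png',np.hstack([cv2.resize(e,(480,480),interpolation=cv2.INTER_CUBIC),cv2.resize(cv2.resize(f,None,fx=3.2,fy=3.2),(320,480))]))
E
```

```text
time: 12.63
eef_pos: [0.5219, 0.1582, 0.4511]
tcp_rot: [0.829, 0.559, 0.0, 0.0]
contact_force: [0.8, 0.2, -5.5]
opening: 0.265
time: 13.3
eef_pos: [0.5219, 0.1582, 0.4669]
tcp_rot: [0.829, 0.559, -0.0, -0.0]
contact_force: [-0.0, -0.4, -8.1]
opening: 0.27
time: 13.97
eef_pos: [0.5219, 0.1582, 0.4779]
tcp_rot: [0.829, 0.559, 0.0, 0.0]
contact_force: [0.1, -0.2, -7.1]
opening: 0.267
time: 14.63
eef_pos: [0.5219, 0.1582, 0.4777]
tcp_rot: [0.829, 0.559, 0.0, -0.0]
contact_force: [0.6, -0.4, -6.2]
opening: 0.267
time: 15.3
eef_pos: [0.5219, 0.1582, 0.4777]
tcp_rot: [0.829, 0.559, -0.0, -0.0]
contact_force: [-0.1, -0.3, -6.1]
opening: 0.271
time: 15.97
eef_pos: [0.5219, 0.1582, 0.4777]
tcp_rot: [0.829, 0.559, -0.0, -0.0]
contact_force: [0.6, -1.0, -6.9]
opening: 0.267
[0.52191076 0.15818549 0.47774955] 16.1167 [-0.16495248  0.21206131 -6.90028418] [-0.00565758  0.03139619  0.01393099] 0.2658517644777569
```

View pics/c13.png

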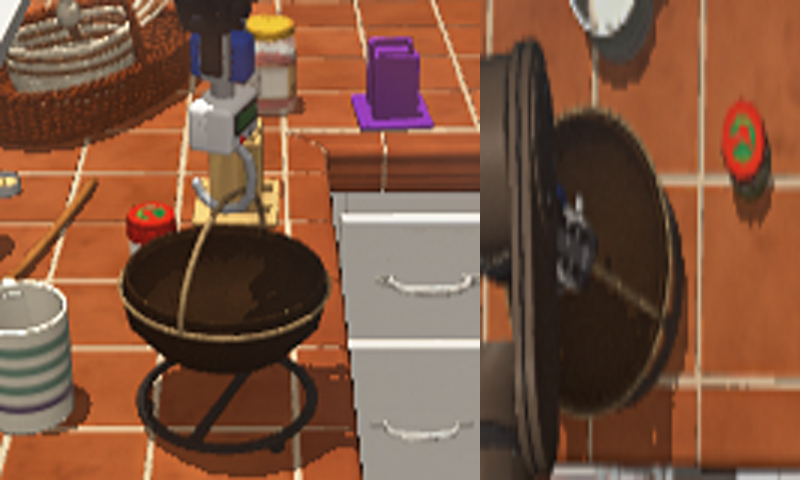

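View pics/w11.png

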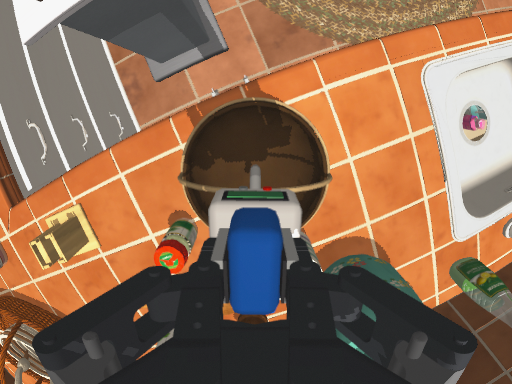

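```bash
for i in 1 2 3; do python3 -m jog '[{"grip":1,"x":0,"y":0,"z":0,"rx":0,"ry":0,"rz":0},{"grip":1,"x":0,"y":0,"z":0,"rx":0,"ry":0,"rz":0},{"grip":1,"x":0,"y":0,"z":0,"rx":0,"ry":0,"rz":0},{"grip":1,"x":0,"y":0,"z":0,"rx":0,"ry":0,"rz":0},{"grip":1,"x":0,"y":0,"z":0,"rx":0,"ry":0,"rz":0},{"grip":1,"x":0,"y":0,"z":0,"rx":0,"ry":0,"rz":0},{"grip":1,"x":0,"y":0,"z":0,"rx":0,"ry":0,"rz":0},{"grip":1,"x":0,"y":0,"z":0,"rx":0,"ry":0,"rz":0}]' >/dev/null; done
python3 - <<'E'
from h import *
from scipy.spatial.transform import Rotation as Ro
w=snap('wrist','w12');w2=snap('wrist','w13');d=snap('side','s12')
A=load('w11')['frame'].astype(int);
for o in (w,w2): print('wrist change px>25:',(abs(o['frame'].astype(int)-A).max(2)>25).sum())
print('side change',(abs(d['frame'].astype(int)-load('s11')['frame']).max(2)>25).sum())
s=get_state();p=s['eef_pos'];seat=p-[0,0,.282];print(s['time'])
for tilt in (-.1,-.05,0,.05,.1):
  R=Ro.from_euler('z',-.385)*Ro.from_euler('y',tilt)
  f=lambda x,y,z:seat+[0,0,.0025]+R.apply([x,y,z-.132])
  print(tilt,'w feet',[np.round(fproj(w,f(*q)),0).tolist() for q in [(0,.08,.071),(0,-.08,.071)]],'near rim',np.round(fproj(w,f(-.0825,0,.071))),
   'side L/R rim',[ (3*(np.array(proj(d,f(.0825*np.cos(a),.0825*np.sin(a),.071)))-[170,150])).round().tolist() for a in (.36,.36+np.pi/2,.36+np.pi,.36-np.pi/2)])
t=load('top0');print('bowl z above trivet top approx', p[2]-.4265)
E
```

```text
wrist change px>25: 3
wrist change px>25: 2
side change 1
18.2667
-0.1 w feet [[327.0, 180.0], [181.0, 180.0]] near rim [254. 102.] side L/R rim [[117.0, 257.0], [215.0, 327.0], [325.0, 276.0], [225.0, 214.0]]
-0.05 w feet [[327.0, 177.0], [181.0, 177.0]] near rim [254.  99.] side L/R rim [[120.0, 263.0], [219.0, 326.0], [329.0, 273.0], [229.0, 217.0]]
0 w feet [[327.0, 174.0], [180.0, 174.0]] near rim [254.  96.] side L/R rim [[124.0, 268.0], [223.0, 326.0], [333.0, 269.0], [232.0, 219.0]]
0.05 w feet [[327.0, 171.0], [180.0, 171.0]] near rim [254.  93.] side L/R rim [[127.0, 272.0], [226.0, 325.0], [336.0, 266.0], [235.0, 221.0]]
0.1 w feet [[327.0, 169.0], [180.0, 169.0]] near rim [254.  90.] side L/R rim [[131.0, 277.0], [230.0, 324.0], [340.0, 262.0], [239.0, 223.0]]
bowl z above trivet top approx 0.051235054893681076
```

Pictures taken 2 s apart show no change. The tilt estimate is under 0.1 rad, the lift is about 51 mm, and the trivet leg is still at pixel (262,298). Signing off.

```bash
python3 -c "
from plant import *
print(sign_off())"
```

```text
the job is handed in; nothing more can be done
None
```

I took the scale from its stand, caught the middle of the bowl's wire handle in its hook and raised the bowl about 51 mm off the trivet. I handed the job in at about 18 s with the scale still held up. Sign-off gives no verdict, so these are my own last checks:

- **Stillness:** wrist and side pictures taken about 2 s apart showed no motion.
- **Level:** the rim and handle pixels fit a level bowl with at most about 0.05 rad of tilt. A 2 mm offset of the wire in the hook would look the same, so this figure is approximate.
- **Handle in hook:** the last calculation before lifting put the middle of the handle within about 1 mm of the hook seat. I did not measure it again while the bowl was hanging.
- **Weight on the scale:** the wrist force went from about 2.5 N with the scale alone to about 6–7 N with the bowl hanging. That is roughly 4 N, a little under the 4.5 N expected for 0.46 kg. The readings are noisy and the bowl's mass varies.
- **Other objects:** the trivet's leg is at the same pixel as at the start, and the mug and spice jar look unmoved. The jam jar was never approached, and I did not check its position.

No check failed.

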